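# Lean the slate sign against the counter partition

### The arm

A 6-joint arm with a two-finger parallel gripper is mounted at the origin on the work surface. World frame = base frame: x ahead of the robot, y to its left, z up, the work surface at z = 0. Lengths are in m, angles in rad, forces in N, time in s.
With the tool pointing down it reaches from about 0.375 to 0.9 m from the base axis. Payload 3.1 kg.
Tool frame: the origin (TCP) lies on the mounting face of the last link; the fingertips stand 182 mm ahead of it and the grasp point (between the pads) lies 164 mm ahead of it (manip.tip_reach is the distance from the TCP to the fingertips, in m); z points along the fingers, y is the line along which they close (so a half turn about z gives the same grasp; the last joint's range is limited). The gripper opens to 87 mm and grips with 3 to 60 N. Pads are 19 mm wide; open, the fingers measure 117 mm over their backs; the gripper's body (75 mm by 190 mm) begins 51 mm behind the grasp point.
Start: joints at [-1.502, 0.527, 1.433, -0, 1.181, -0.178], TCP at [0.153, -0.606, 0.405] pointing down, gripper open.
Joint ranges: [-3.08, 3.08], [-0.75, 2.2], [0.22, 2.44], [-1.43, 4.57], [0, 2.65], [-2.85, 2.85]. Speed limits (rad/s): [2.79, 2.79, 3.14, 3.14, 3.14, 3.14].

### API

Orientations are given as a unit quaternion [x, y, z, w].
In Python, from bench import manip gives the robot as it stands. The module is installed in compiled form; this text tells all that it offers.
- The arm moves only by the tool servo_tool, never from a script. Its argument "targets" is text: rows parted by semicolons, each of 7 numbers parted by spaces: the shift along the tool's x, y, z in mm, then the turn, a rotation vector about the tool's x, y, z in degrees, then the closure, from 0 (fully open) to 1 (shut). In form: tx ty tz wx wy wz jaw; .... A call has 1 to 5 rows; each row is the pose to reach, as a shift and turn from the pose commanded when the call began, along the tool's axes at that moment; what a row does not reach only later rows make up. A row lasts 1/10 s, in which the tool goes at most 50 mm and 8.59 degrees, less where a joint would pass 70% of its speed; a pose out of reach is approached as far as the arm can. A call with a gripper value outside its range is refused whole. The fingers move at their own pace and stop on an object; "grip_force" is the grip in N (left out, the last holds). Time passes only in rows, so rows that repeat a pose let the fingers close. It gives the time, the measured TCP pose, the force, the opening and the grip force at its end, in the units of the state.
- manip.read_state(): the state, without advancing time (a new reading comes with each control period).
- manip.snapshot(name): name is "scene" or "top" or "wrist"; returns (picture, depth): 420x560x3 uint8, red, green, blue; 420x560 float32, m along the optical axis (not along the pixel's ray), 0 where there is no reading.
- manip.camera_model(name): a dict with "K" (3x3 intrinsics, pixels), "R" (3x3) and "t" (3): a world point X has camera coordinates R X + t. Camera axes: x right, y down, z forward; pixel columns grow to the right and rows downward; lengths in m; the calibration is good to about 2 mm. A picture is of the moment at which its call begins: read the wrist's pose just before it. camera_model takes no time and is no camera call; for the wrist camera it gives the pose at the moment of the call.
- manip.finish_job(): hands the job in; it is judged then, once.
The state is a dict: "t": time; "joint_positions": joint angles; "joint_velocities": joint speeds; "joint_efforts": joint torques, N m; "position": TCP position; "tcp_rot": TCP orientation; "wrist_force": force on the tool from outside, world axes, zero at the start; "ft_torque": the same for the moment, N m; "gripper_width": finger opening in m; "grip_force": force on a finger pad.
Only numpy, scipy, OpenCV 4.12 (cv2) and the standard library are available. Lean on these libraries where they do the work, as an engineer would, in place of code of your own. Each camera call takes 0.05 s, during which the arm holds its last target. There are 200 camera calls.

### The job

Take the black slate sign out of the rack and lean it against the front of the low slatted partition, in front of the pale middle bay: its foot on the counter, its upper part resting back against the partition at about 15 degrees, parallel to it. Leave the wooden serving board in the rack and the spoon jar where they are.

Things in the scene. Friction and masses are not known exactly. Their poses are not given: they have to be found in the camera images.
- sign_center (a point): Centre of the slate sign: flat black panel, dark frame, alike on both faces, 110 wide (its x), 12 thick (y), 200 tall (z, up); loose, 0.24 to 0.42 kg. It starts upright in one of two slots of a fixed wooden rack, its top 208 above the counter. Lift it over 45 to clear the slot. Pinch its 12 mm thickness from above, mid top edge, within its top 60, so that the fingers pass above the partition.
- partition: Fixed low wall, copper-brown slats, pale plain bay 120 wide in its middle: 420 long (its x), 30 thick (y), 110 tall (z up). Origin: middle of its underside, on the counter (z = 0). The sign goes before its front: the face at y = -15 in its frame, looking to its -y, towards the rack. A small fixed carton of creamer pots, 70 tall, stands before it near x = -190, y = -80: keep clear.
- board_center (a point): Centre of the pale wooden serving board, same size and axes as the sign (110 x 12 x 200), about 0.25 kg, standing upright in the other slot of the rack (slots 16 wide, 40 deep, in one line with centres 150 apart, so the gap between sign and board is 40; rails end 48 above the counter; which holds which varies). Leave it there.
- jar_center (a point): Centre (50 above the counter) of a loose glass jar of teaspoons, 80 across, 100 tall, spoons to 175 above the counter, standing beside the rack, on the side away from the partition. Leave it there.
Things that resemble listed ones, but are neither listed nor needed, are in the scene too. What is shaped like the part that bears sign_center but yellow is not meant.

How it is judged:
By the outcome, as a careful person would: the job done as asked, in the order asked, and still so for the second after the job is handed in, with the robot touching nothing.
It also fails if it takes over 35 s, if anything falls off the work surface, if the arm or the gripper's body presses on something with over 40 N, if the wrist force passes 120 N, or if a joint passes its speed limit or range.

## Working session

There is one attempt and no reset: what is moved stays moved. The work goes in short steps, Python scripts to look and compute and a tool call to move; the robot and the scene stay as the last step left them, time stands still between calls to the robot, and variables do not carry over. Pictures are saved under pics/ and viewed, at most 10 in all, crops included, and the job is handed in when it is done.

Besides the shell and the picture viewer there is one more tool, called after ">>>" in YAML: its name, and indented under it one key for each argument. servo_tool: Moves the arm, as the interface text tells. Its arguments: {"type":"object","properties":{"targets":{"type":"string"},"grip_force":{"type":"number"}},"required":["targets"]}

```bash
mkdir -p pics; python3 - <<'E'
from bench import manip
import numpy as np,cv2
for n in("scene","top"):
    p,d=manip.snapshot(n); m=manip.camera_model(n)
    np.savez(n+".npz",p=p,d=d,**{k:np.array(m[k]) for k in "KRt"})
    cv2.imwrite(f"pics/{n}.png",p[:,:,::-1])
    print(n,np.round(m["K"],1).tolist(),np.round(m["R"],3).tolist(),np.round(m["t"],3))
print(manip.read_state(), manip.tip_reach)
E
```

```text
scene [[408.9, 0.0, 285.8], [0.0, 408.9, 204.6], [0.0, 0.0, 1.0]] [[-0.131, 0.991, -0.001], [0.789, 0.104, -0.605], [-0.6, -0.08, -0.796]] [ 0.088 -0.427  1.523]
top [[464.8, 0.0, 283.2], [0.0, 464.8, 209.8], [0.0, 0.0, 1.0]] [[0.008, -1.0, 0.004], [-0.995, -0.008, -0.103], [0.103, -0.003, -0.995]] [-0.039  0.628  0.967]
{'t': 0.1, 'joint_positions': array([-1.50149943e+00,  5.28370364e-01,  1.43378688e+00, -1.18521980e-05,
        1.18136041e+00, -1.78506164e-01]), 'joint_velocities': array([ 0.00213449, -0.00243581, -0.00254193,  0.00078574, -0.00017792,
       -0.00103254]), 'joint_efforts': array([-3.55431657e-04, -4.40986562e+01, -1.77150124e+01,  6.35505212e-02,
        5.34171949e-02, -3.53212636e-05]), 'position': array([ 0.15329842, -0.60558881,  0.40386683]), 'tcp_rot': array([ 9.92333282e-01,  1.23586939e-01,  4.70589666e-05, -9.61367385e-04]), 'wrist_force': array([ 0.60691856,  0.09256709, -0.63259174]), 'ft_torque': array([ 0.04294679, -0.04877921,  0.02484945]), 'grip_force': 0.0, 'gripper_width': 0.08699905709703111} 0.1822
```

View pics/scene.png

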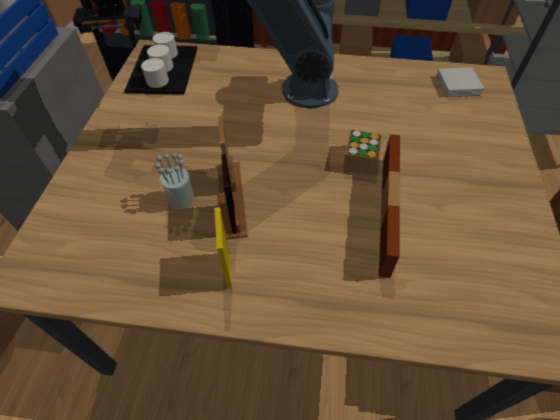

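View pics/top.png

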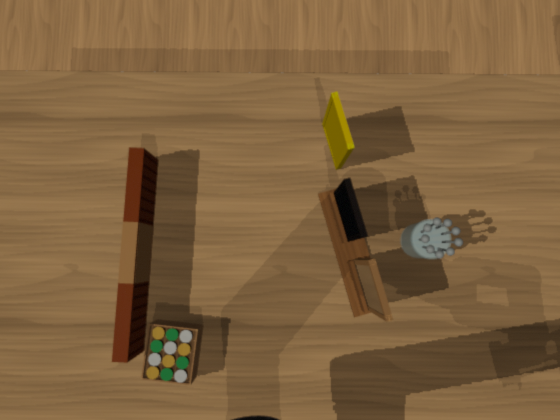

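The scene picture shows the partition at (392,205), the carton at (364,150), the jar at (177,188), the rack at (232,195), the board at (225,150), and a black tray with cups at (163,70). In the top picture the partition runs (140,150)–(122,360) with its pale bay at about (137,253).

Things that could be taken for the sign, in top-view pixels:
- black upright panel in the rack at (349,210)
- yellow panel at (338,130), not meant
- pale board at (373,290), to stay in the rack
- black cup tray at (163,70) in the scene picture, flat on the table

I choose the black panel at (349,210).

```bash
cat > h.py <<'E'
import numpy as np,cv2
def load(n):
    f=np.load(n+".npz");return f["p"],f["d"],f["K"],f["R"],f["t"]
def cloud(d,K,R,t):
    v,u=np.mgrid[:d.shape[0],:d.shape[1]]
    c=np.stack([(u-K[0,2])/K[0,0]*d,(v-K[1,2])/K[1,1]*d,d],-1)
    W=(c-t)@R
    W[d<=0]=np.nan
    return W
def ray(uv,z,K,R,t):
    o=-R.T@t; r=R.T@np.linalg.inv(K)@np.array([*uv,1.]); return o+r*(z-o[2])/r[2]
def rect(P):
    (c,s,a)=cv2.minAreaRect((P[:,:2]*1000).astype(np.float32))
    b=cv2.boxPoints((c,s,a)); e=[b[1]-b[0],b[2]-b[1]]; l=max(e,key=np.linalg.norm)
    return np.round(c,1),np.round(s,1),round(np.degrees(np.arctan2(l[1],l[0]))%180,2)
E
python3 - <<'E'
from h import *
p,d,K,R,t=load("top"); W=cloud(d,K,R,t); z=W[...,2]
def reg(name,u0,u1,v0,v1,zl,zh):
    m=np.zeros(z.shape,bool);m[v0:v1,u0:u1]=1
    m&=(z>zl)&(z<zh); P=W[m]; print(name,len(P),*rect(P),"z",np.round(np.nanpercentile(P[:,2],[5,50,95]),4))
    return m
print("table z",np.nanmedian(z[20:60,80:300]),np.nanmedian(z[200:300,220:300]))
reg("sign",325,375,170,250,.198,.216)
reg("board",345,400,250,330,.195,.216)
reg("yellow",315,360,85,175,.15,.25)
m=reg("part",100,165,140,370,.102,.118)
hsv=cv2.cvtColor(p,cv2.COLOR_RGB2HSV)
pale=m&(hsv[...,2]>np.percentile(hsv[...,2][m],85)-25)
v,u=np.where(m)
for vv in range(155,360,12):
    uu=u[v==vv]; print(vv,uu.min(),uu.max(),p[vv,int(uu.mean())],end=" ")
reg("carton",140,205,315,390,.06,.085)
reg("jar",395,470,210,265,.09,.11)
q=cv2.resize(p[160:340,300:480],None,fx=3,fy=3,interpolation=cv2.INTER_CUBIC)
cv2.imwrite("pics/crop.png",q[:,:,::-1])
E
```

```text
table z -0.7498844099689344 -6.693674964813983e-05
sign 473 [ 616.7 -161.2] [109.8  12.7] 16.27 z [0.203  0.2078 0.2102]
board 509 [ 472.8 -203.3] [110.1  12.6] 16.32 z [0.2018 0.2076 0.2101]
yellow 681 [ 777.9 -140. ] [111.   13.2] 16.28 z [0.1554 0.1988 0.2021]
part 3583 [535.5 270.4] [ 33.2 421. ] 177.76 z [0.1061 0.1099 0.1127]
155 129 145 [95 41 13] 167 128 142 [97 42 16] 179 127 142 [96 41 16] 191 126 141 [97 42 17] 203 125 140 [97 43 17] 215 124 139 [98 44 18] 227 123 138 [135  98  58] 239 122 138 [135  98  58] 251 121 137 [135  98  58] 263 120 136 [135  99  59] 275 119 135 [136  99  58] 287 118 134 [99 44 17] 299 117 132 [100  45  19] 311 116 132 [100  45  21] 323 115 131 [100  45  21] 335 114 130 [100  44  21] 347 113 129 [100  45  21] 359 112 128 [99 44 20] carton 2113 [333.1 192.9] [100.8 110.9] 173.77 z [0.0627 0.0698 0.0727]
jar 908 [ 567.9 -328. ] [77.8 80.3] 115.44 z [0.0967 0.1    0.1032]
```

View pics/crop.png

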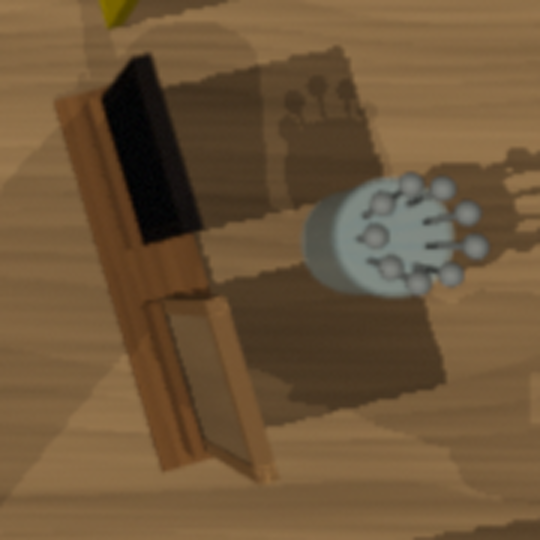

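The crop shows the black sign's top edge running (105,100)–(150,240) at the panel's left and its other edge (150,55)–(200,235). It is a flat black panel with a dark frame, so the choice is confirmed. The board is at (220,390), and the jar at (400,240).

```bash
cat >> h.py <<'E'
from scipy.spatial.transform import Rotation as Ro
def Rdown(yaw,tilt=0):
    # tool z down, tool x at yaw (deg); tilt deg about world-horizontal tool x axis (negative rotation -> top to +y)
    x=np.array([np.cos(np.radians(yaw)),np.sin(np.radians(yaw)),0]); z=np.array([0,0,-1.])
    M=np.c_[x,np.cross(z,x),z]
    return Ro.from_rotvec(-np.radians(tilt)*x)*Ro.from_matrix(M)
def move(s,pos,rot):
    r0=Ro.from_quat(s["tcp_rot"])
    print("shift",np.round(r0.inv().apply(np.array(pos)-s["position"])*1000,1),"rot",np.round((r0.inv()*rot).as_rotvec(degrees=True),2))
E
python3 - <<'E'
from h import *
from bench import manip
s=manip.read_state()
move(s,[.6167,-.1612,.45],Rdown(16.27))
E
```

```text
shift [ 558.3 -317.2  -45.3] rot [-0.11 -0.02 -2.07]
```

>>> servo_tool:
  targets: "43 -25 -23 0 0 -1 0; 87 -50 -45 0 0 -2 0; 130 -74 -45 0 0 -2 0; 173 -98 -45 0 0 -2 0; 216 -123 -45 0 0 -2 0"

```text
t: 0.6
position: [0.3282, -0.4374, 0.4498]
tcp_rot: [0.99, 0.141, 0.0, 0.0]
wrist_force: [1.0, -0.8, -0.1]
gripper_width: 0.0869
grip_force: 0.0
```

>>> servo_tool:
  targets: "43 -25 0 0 0 0 0; 87 -50 0 0 0 0 0; 130 -74 0 0 0 0 0; 173 -98 0 0 0 0 0; 216 -123 0 0 0 0 0"

```text
t: 1.1
position: [0.5014, -0.2588, 0.4495]
tcp_rot: [0.99, 0.141, -0.0, -0.0]
wrist_force: [-0.9, -0.8, 1.5]
gripper_width: 0.0866
grip_force: 0.0
```

```bash
python3 - <<'E'
from h import *
from bench import manip
s=manip.read_state(); print(s["t"],s["position"])
move(s,[.6167,-.1612,.45],Rdown(16.27))
E
```

```text
1.1 [ 0.50137587 -0.2587879   0.44945047]
shift [138.  -61.5  -0.6] rot [-0.02  0.02 -0.07]
```

>>> servo_tool:
  targets: "43 -22 0 0 0 0 0; 86 -45 0 0 0 0 0; 126 -64 0 0 0 0 0; 126 -64 0 0 0 0 0; 126 -64 0 0 0 0 0"

```text
t: 1.6
position: [0.6038, -0.1629, 0.4489]
tcp_rot: [0.99, 0.142, -0.001, -0.0]
wrist_force: [-0.1, 0.3, -0.8]
gripper_width: 0.087
grip_force: 0.0
```

```bash
cat > wr.py <<'E'
from h import *
from bench import manip
import sys
s=manip.read_state(); print(s["t"],s["position"])
m=manip.camera_model("wrist"); p,d=manip.snapshot("wrist")
np.savez("wrist.npz",p=p,d=d,**{k:np.array(m[k]) for k in "KRt"})
cv2.imwrite(f"pics/{sys.argv[1]}.png",p[:,:,::-1])
move(s,[.6167,-.1612,.45],Rdown(16.27))
E
python3 wr.py w1; python3 - <<'E'
from h import *
p,d,K,R,t=load("wrist");W=cloud(d,K,R,t)
for n,c in(("sign",(616,-161)),("board",(473,-203))):
    m=(abs(W[...,2]-.208)<.008)&(np.hypot(W[...,0]*1e3-c[0],W[...,1]*1e3-c[1])<75)
    P=W[m]; print(n,len(P)); 
    if len(P)>9: print(*rect(P),np.median(P[:,2]))
E
```

```text
1.6 [ 0.60375285 -0.16285881  0.4488762 ]
shift [12.9  2.1 -1.1] rot [-0.04  0.1   0.07]
sign 2720
[ 617.9 -158.2] [103.5  12. ] 16.3 0.2082917755670529
board 191
[ 521.9 -186.2] [ 5.5 12. ] 107.52 0.20738703064749872
```

View pics/w1.png

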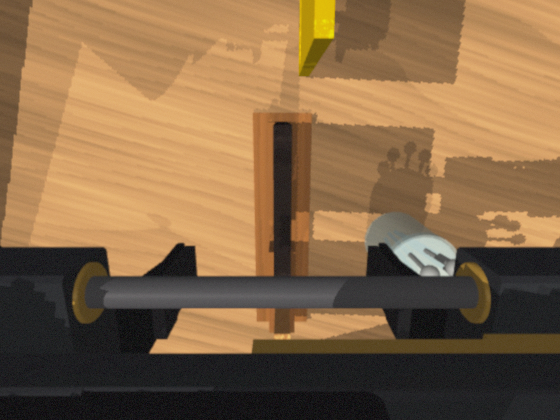

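The wrist picture shows the sign's top edge at column 283, rows 120–330, midway between the fingers (inner edges at 195 and 367). The jar is at (415,240), clear of them. I'll shift along the sign and descend.

>>> servo_tool:
  targets: "13 0 20 0 0 0 0; 13 0 55 0 0 0 0; 13 0 90 0 0 0 0; 13 0 105 0 0 0 0; 13 0 105 0 0 0 0"

```text
t: 2.15
position: [0.6139, -0.1615, 0.3417]
tcp_rot: [0.99, 0.14, -0.003, -0.002]
wrist_force: [0.7, 0.5, -0.7]
gripper_width: 0.0869
grip_force: 0.0
```

>>> servo_tool:
  targets: "0 0 0 0 0 0 0.5; 0 0 0 0 0 0 0.8; 0 0 0 0 0 0 1; 0 0 0 0 0 0 1; 0 0 0 0 0 0 1"
  grip_force: 35

```text
t: 2.65
position: [0.616, -0.1603, 0.3455]
tcp_rot: [0.99, 0.141, 0.001, 0.0]
wrist_force: [0.4, 0.1, -0.1]
gripper_width: 0.0549
grip_force: 0.0
```

>>> servo_tool:
  targets: "0 0 0 0 0 0 1; 0 0 0 0 0 0 1; 0 0 0 0 0 0 1; 0 0 0 0 0 0 1; 0 0 0 0 0 0 1"

```text
t: 3.15
position: [0.6159, -0.1603, 0.3447]
tcp_rot: [0.99, 0.141, -0.0, -0.0]
wrist_force: [0.3, -0.4, -0.2]
gripper_width: 0.0149
grip_force: 0.0
```

>>> servo_tool:
  targets: "0 0 0 0 0 0 1; 0 0 0 0 0 0 1; 0 0 0 0 0 0 1; 0 0 0 0 0 0 1; 0 0 0 0 0 0 1"

```text
t: 3.65
position: [0.6159, -0.1603, 0.3447]
tcp_rot: [0.99, 0.141, -0.0, -0.0]
wrist_force: [-0.0, -0.4, -0.2]
gripper_width: 0.0117
grip_force: 35.0
```

>>> servo_tool:
  targets: "0 0 -12 0 0 0 1; 0 0 -24 0 0 0 1; 0 0 -38 0 0 0 1; 0 0 -54 0 0 0 1; 0 0 -70 0 0 0 1"

```text
t: 4.15
position: [0.6159, -0.1603, 0.4166]
tcp_rot: [0.99, 0.141, 0.0, 0.0]
wrist_force: [-0.2, 1.8, -2.8]
gripper_width: 0.0116
grip_force: 35.0
```

>>> servo_tool:
  targets: "0 0 -10 0 0 0 1; 0 0 -20 0 0 0 1; 0 0 -30 0 0 0 1; 0 0 -30 0 0 0 1; 0 0 -30 0 0 0 1"

```text
t: 4.65
position: [0.6158, -0.1603, 0.4447]
tcp_rot: [0.99, 0.141, -0.0, -0.0]
wrist_force: [-0.9, -0.7, -3.4]
gripper_width: 0.0117
grip_force: 35.0
```

```bash
python3 - <<'E'
from h import *
from bench import manip
p,d,K,R,t=load("top"); W=cloud(d,K,R,t); z=W[...,2]
# partition from top and pale bay ends along the top face
m=np.zeros(z.shape,bool);m[140:370,100:165]=1; m&=(z>.102)&(z<.118)
bay=m&(p[...,1]>70); print("bay",*rect(W[bay])); 
p,d=manip.snapshot("scene"); mm=manip.camera_model("scene")
np.savez("scene2.npz",p=p,d=d,**{k:np.array(mm[k]) for k in "KRt"})
W=cloud(d,*[np.array(mm[k]) for k in "KRt"])
# partition and sign in scene view
m=(abs(W[...,2]-.110)<.006)&(abs(W[...,0]-.535)<.25)&(abs(W[...,1]-.27)<.05); print("part scene",m.sum(),*rect(W[m]))
b=m&(p[...,1]>70); print("bay scene",b.sum(),*rect(W[b]))
m=(W[...,2]>.25)&(abs(W[...,2]-.2)<.12)&(p.max(-1)<60)&(abs(W[...,0]-.616)<.08)&(abs(W[...,1]+.16)<.05)
s=manip.read_state(); print(s["position"],s["tcp_rot"],s["wrist_force"])
cv2.imwrite("pics/lift.png",p[:,:,::-1])
# final target
c,yaw=np.array([.5355,.2704]),-2.24
e=np.array([np.cos(np.radians(yaw)),np.sin(np.radians(yaw))]);n=np.array([-e[1],e[0]])
for off,zb in((-.09,.03),):
    move(s,[*(c+off*n),.3447-.008+zb],Rdown(yaw))
E
```

```text
bay [535.8 271.2] [ 31.  420.5] 177.96
part scene 1494 [532.9 271.5] [ 31.4 423.5] 177.81
bay scene 430 [500.3 272.9] [ 30.  353.4] 178.05
[ 0.61571142 -0.16019444  0.44413239] [ 9.90027652e-01  1.40871338e-01 -6.11198913e-04 -3.73874447e-04] [-0.61973675 -0.22607937 -3.23366648]
shift [  14.7 -350.4   77.7] rot [-0.04  0.07 18.44]
```

View pics/lift.png

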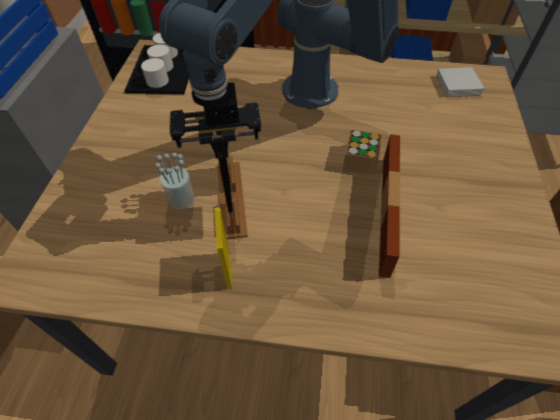

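The scene picture shows the sign held by the gripper at (225,180), lifted out of the rack. The rack, jar (177,188) and yellow panel (222,245) have not moved. I'll carry the sign over now.

>>> servo_tool:
  targets: "1 -35 0 0 0 2 1; 3 -75 0 0 0 6 1; 5 -115 0 0 0 10 1; 7 -155 0 0 0 14 1; 8 -195 0 0 0 18 1"

```text
t: 5.2
position: [0.5686, 0.0306, 0.4439]
tcp_rot: [1.0, -0.017, -0.001, -0.0]
wrist_force: [0.7, 0.8, -2.9]
gripper_width: 0.0119
grip_force: 35.0
```

```bash
cat > tg.py <<'E'
from h import *
from bench import manip
import sys
off,zb,tilt=map(float,sys.argv[1:4])
# pose of TCP such that sign (TCP 336.7 mm above its foot on its midplane) has foot back bottom edge at off (partition y, mm), height zb
s=manip.read_state(); print(s["t"],s["position"],s["wrist_force"])
c,yaw=np.array([.535,.271]),-2.15
e=np.array([np.cos(np.radians(yaw)),np.sin(np.radians(yaw))]);n=np.array([-e[1],e[0]])
T=np.radians(tilt);y=off-6*np.cos(T)+336.7*np.sin(T);z=zb+6*np.sin(T)+336.7*np.cos(T)
move(s,[*(c+y/1000*n),z/1000],Rdown(yaw,tilt))
E
python3 tg.py -90 20 0; python3 tg.py -60 20 15
```

```text
5.2 [0.56859276 0.03060098 0.44387139] [ 0.73554241  0.80509398 -2.85693265]
shift [ -42.  -143.1   87.3] rot [-0.02  0.09  0.16]
5.2 [0.56859276 0.03060098 0.44387139] [ 0.73554241  0.80509398 -2.85693265]
shift [ -41.7 -260.4   97.2] rot [-15.02   0.07   0.17]
```

>>> servo_tool:
  targets: "-10 -35 0 0 0 0 1; -22 -75 15 0 0 0 1; -34 -115 35 0 0 0 1; -41 -140 55 0 0 0 1; -41 -140 70 0 0 0 1"

```text
t: 5.7
position: [0.5306, 0.1737, 0.3729]
tcp_rot: [1.0, -0.014, -0.002, -0.001]
wrist_force: [-0.7, -0.4, -3.3]
gripper_width: 0.0117
grip_force: 35.0
```

```bash
python3 tg.py -60 20 15
```

```text
5.7 [0.5306008  0.17368037 0.37285264] [-0.68979287 -0.36777252 -3.30695199]
shift [   2.1 -118.7   26.2] rot [-15.05   0.16   0.62]
```

>>> servo_tool:
  targets: "0 -24 0 -3 0 0 1; 1 -48 5 -6 0 0.3 1; 2 -72 12 -9 0 0.6 1; 2 -96 19 -12 0 0.6 1; 2 -119 26 -15 0 0.6 1"

```text
t: 6.2
position: [0.5383, 0.2904, 0.3477]
tcp_rot: [0.991, -0.021, -0.003, 0.131]
wrist_force: [-0.2, 0.5, -2.7]
gripper_width: 0.0119
grip_force: 35.0
```

>>> servo_tool:
  targets: "0 0 0 0 0 0 1; 0 0 0 0 0 0 1"

```text
t: 6.4
position: [0.5381, 0.2895, 0.3478]
tcp_rot: [0.991, -0.02, -0.003, 0.131]
wrist_force: [-0.4, -0.7, -3.5]
gripper_width: 0.0121
grip_force: 35.0
```

```bash
cat > see.py <<'E'
from h import *
from bench import manip
import sys
p,d=manip.snapshot("top"); mm=manip.camera_model("top")
np.savez("top2.npz",p=p,d=d,**{k:np.array(mm[k]) for k in "KRt"})
W=cloud(d,*[np.array(mm[k]) for k in "KRt"])
p2,d2=manip.snapshot("scene"); mm=manip.camera_model("scene")
np.savez("scene2.npz",p=p2,d=d2,**{k:np.array(mm[k]) for k in "KRt"})
W2=cloud(d2,*[np.array(mm[k]) for k in "KRt"])
c,yaw=np.array([.535,.271]),-2.15
e=np.array([np.cos(np.radians(yaw)),np.sin(np.radians(yaw))]);n=np.array([-e[1],e[0]])
for nm,P,Q in(("top",p,W),("scene",p2,W2)):
    X=(Q[...,:2]-c)@e*1e3;Y=(Q[...,:2]-c)@n*1e3;Z=Q[...,2]*1e3
    m=(P.max(-1)<50)&(abs(X)<75)&(Y>-110)&(Y<50)&(Z>8)&(Z<150)
    m=cv2.erode(m.astype(np.uint8),np.ones((3,3)))>0
    if m.sum()<40: print(nm,"few",m.sum());continue
    q=np.c_[X[m],Y[m],Z[m]]; A=np.c_[q[:,0],q[:,2],np.ones(len(q))]
    k=np.linalg.lstsq(A,q[:,1],rcond=None)[0]; r=q[:,1]-A@k; g=abs(r)<4
    k=np.linalg.lstsq(A[g],q[g,1],rcond=None)[0]
    print(nm,m.sum(),g.mean(),"yaw off",np.degrees(np.arctan(k[0])),"lean",np.degrees(np.arctan(k[1])),"y at z0",k[2],"x",np.percentile(q[g,0],[0,1,50,99,100]),"z",q[g,2].min(),q[g,2].max())
cv2.imwrite(f"pics/{sys.argv[1]}.png",np.vstack([cv2.resize(p[120:400,60:340],(600,600)) if len(sys.argv)<3 else p])[:,:,::-1])
E
python3 tg.py -60 20 15;python3 see.py t2
```

```text
6.4 [0.5380935  0.28952388 0.34781399] [-0.43388398 -0.68946825 -3.47272793]
shift [-2.4 -2.9  0.3] rot [ 0.01  0.07 -0.16]
top 1086 0.3710865561694291 yaw off -0.8538279201437948 lean 12.977471467241626 y at z0 -77.50836822703398 x [-51.25336929 -49.79983258  23.61566711  55.62323478  57.50750055] z 46.37718838416891 148.48533625045803
scene 497 0.9678068410462777 yaw off -0.08237750480174802 lean 14.80128945423244 y at z0 -80.65641603435122 x [-46.18562629 -43.31559632  13.76110684  57.90896974  58.44391233] z 32.80404298863645 143.19925007378163
```

View pics/t2.png

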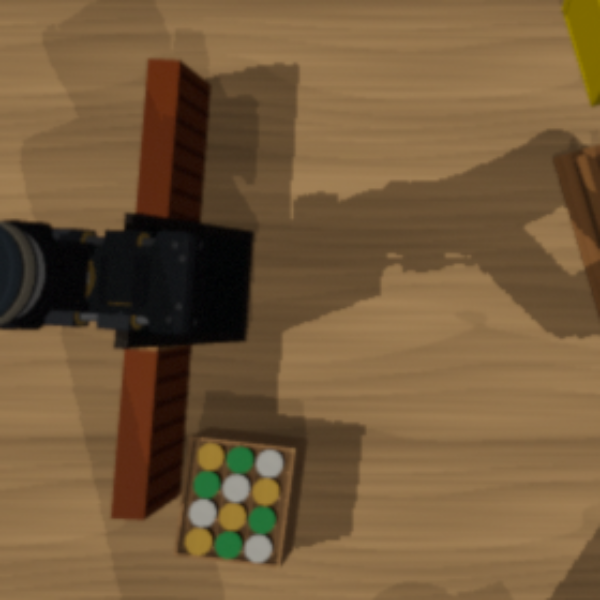

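The picture shows the gripper over the pale bay at (190,280), with the carton at (240,500) well clear. The scene-view plane fit gives a lean of 14.8° and the sign parallel to the partition within 0.1°.

```bash
python3 tg.py -48 3 15
```

```text
6.5 [0.53839624 0.28843005 0.34865411] [ 0.35738214  0.26346952 -2.6644286 ]
shift [ -2.8 -20.1  14.1] rot [-0.    0.03 -0.29]
```

>>> servo_tool:
  targets: "-1 -5 4 0 0 0 1; -2 -10 8 0 0 0 1; -2.5 -15 11 0 0 -0.2 1; -2.5 -18.5 14 0 0 -0.2 1; -2.5 -18.5 14 0 0 -0.2 1"

```text
t: 7.0
position: [0.5363, 0.3039, 0.3296]
tcp_rot: [0.991, -0.019, -0.003, 0.131]
wrist_force: [-0.3, 0.3, -3.6]
gripper_width: 0.0119
grip_force: 35.0
```

```bash
python3 tg.py -44.5 1 15;python3 see.py t3
```

```text
7.0 [0.53628837 0.30392915 0.32960037] [-0.2516539   0.27970311 -3.62162963]
shift [-0.1 -4.2  0.7] rot [ 0.02  0.05 -0.02]
top 1188 0.3947811447811448 yaw off -0.17351695607329776 lean 13.856965448971712 y at z0 -60.00947970907898 x [-54.14147032 -52.72892751   6.61014801  54.49761238  55.00424537] z 13.188413970625133 145.31229706602196
scene 577 0.9480069324090121 yaw off 0.22149281272172272 lean 15.03031124445843 y at z0 -61.3557244428533 x [-49.43463298 -45.55359243  14.27995576  56.12568179  56.75617021] z 17.96197058723767 147.09187685727193
```

>>> servo_tool:
  targets: "0 -2 -0.5 0 0 0 1; 0 -3 -0.8 0 0 0 1; 0 -3.5 -0.9 0 0 0 1; 0 -3.5 -0.9 0 0 0 1; 0 -3.5 -0.9 0 0 0 1"

```text
t: 7.6
position: [0.5366, 0.3072, 0.3305]
tcp_rot: [0.991, -0.019, -0.002, 0.131]
wrist_force: [0.2, -0.5, -3.1]
gripper_width: 0.0118
grip_force: 35.0
```

>>> servo_tool:
  targets: "0 -0.5 -0.1 0 0 0 1; 0 -1 -0.3 0 0 0 1; 0 -1 -0.3 0 0 0 1"

```text
t: 7.9
position: [0.5367, 0.3084, 0.3304]
tcp_rot: [0.991, -0.019, -0.002, 0.13]
wrist_force: [0.7, -0.4, -2.9]
gripper_width: 0.0119
grip_force: 35.0
```

>>> servo_tool:
  targets: "0 -0.3 1 0 0 0 1; 0 -0.5 2 0 0 0 1; 0 -0.5 2 0 0 0 1; 0 -0.5 2 0 0 0 1"

```text
t: 8.3
position: [0.5367, 0.3082, 0.3283]
tcp_rot: [0.991, -0.019, -0.002, 0.131]
wrist_force: [0.8, 0.5, -2.3]
gripper_width: 0.0121
grip_force: 35.0
```

>>> servo_tool:
  targets: "0 -0.3 1 0 0 0 1; 0 -0.3 1 0 0 0 1; 0 -0.3 1 0 0 0 1"

```text
t: 8.6
position: [0.5367, 0.3083, 0.3273]
tcp_rot: [0.991, -0.019, -0.002, 0.131]
wrist_force: [0.2, -1.1, -3.0]
gripper_width: 0.0116
grip_force: 35.0
```

>>> servo_tool:
  targets: "0 -0.2 0.7 0 0 0 1; 0 -0.2 0.7 0 0 0 1; 0 -0.2 0.7 0 0 0 1"

```text
t: 8.9
position: [0.5367, 0.3084, 0.3267]
tcp_rot: [0.991, -0.019, -0.002, 0.13]
wrist_force: [0.2, -0.5, -1.8]
gripper_width: 0.012
grip_force: 35.0
```

>>> servo_tool:
  targets: "0 -0.7 0.5 0 0 0 1; 0 -0.7 0.5 0 0 0 1; 0 -0.7 0.5 0 0 0 1"

```text
t: 9.2
position: [0.5368, 0.3088, 0.3265]
tcp_rot: [0.991, -0.019, -0.002, 0.131]
wrist_force: [-0.8, 0.1, 2.4]
gripper_width: 0.0115
grip_force: 35.0
```

>>> servo_tool:
  targets: "0 -0.7 -0.2 0 0 0 1; 0 -0.7 -0.2 0 0 0 1; 0 -0.7 -0.2 0 0 0 1"

```text
t: 9.5
position: [0.5368, 0.3093, 0.3264]
tcp_rot: [0.991, -0.019, -0.002, 0.131]
wrist_force: [-0.7, -1.6, 4.7]
gripper_width: 0.0121
grip_force: 35.0
```

>>> servo_tool:
  targets: "0 -0.7 -0.2 0 0 0 1; 0 -0.7 -0.2 0 0 0 1; 0 -0.7 -0.2 0 0 0 1"

```text
t: 9.8
position: [0.5369, 0.3098, 0.3263]
tcp_rot: [0.991, -0.019, -0.002, 0.132]
wrist_force: [-0.4, -3.2, 5.2]
gripper_width: 0.0116
grip_force: 35.0
```

```bash
python3 tg.py -44.5 0 15;python3 see.py t4
```

```text
9.8 [0.53687926 0.30976477 0.3262717 ] [-0.41966563 -3.23145218  5.22854537]
shift [-0.4  2.   0. ] rot [ 0.13 -0.02 -0.04]
top 1249 0.6733386709367494 yaw off -0.09779347152035227 lean 14.253590229908871 y at z0 -55.22142676375524 x [-53.79563045 -51.99355585   2.70049879  54.6457349   56.02847293] z 8.408737135463932 146.697766158276
scene 608 0.9539473684210527 yaw off 0.044045345905079115 lean 15.309183921526909 y at z0 -55.72025190636067 x [-49.20178353 -45.87776129  12.21606413  56.34629481  57.7885917 ] z 11.070591794845182 143.4328101973449
```

>>> servo_tool:
  targets: "0 -0.9 -0.5 0 0 0 1; 0 -0.9 -0.5 0 0 0 1; 0 -0.9 -0.5 0 0 0 1"

```text
t: 10.2
position: [0.5369, 0.3104, 0.3262]
tcp_rot: [0.991, -0.019, -0.002, 0.132]
wrist_force: [0.4, -5.5, 3.5]
gripper_width: 0.0119
grip_force: 35.0
```

>>> servo_tool:
  targets: "0 -0.7 -0.3 0 0 0 1; 0 -0.7 -0.3 0 0 0 1; 0 -0.7 -0.3 0 0 0 1"

```text
t: 10.5
position: [0.537, 0.3106, 0.3261]
tcp_rot: [0.991, -0.019, -0.003, 0.133]
wrist_force: [0.1, -7.9, 3.2]
gripper_width: 0.0118
grip_force: 35.0
```

>>> servo_tool:
  targets: "0 0 0 0 0 0 1; 0 0 0 0 0 0 0.8; 0 0 0 0 0 0 0.7; 0 0 0 0 0 0 0.6; 0 0 0 0 0 0 0.5"
  grip_force: 10

```text
t: 11.0
position: [0.5367, 0.3126, 0.326]
tcp_rot: [0.991, -0.019, -0.002, 0.13]
wrist_force: [0.3, 0.4, -0.6]
gripper_width: 0.0337
grip_force: 0.0
```

>>> servo_tool:
  targets: "0 0 0 0 0 0 0.5; 0 0 0 0 0 0 0.5; 0 0 0 0 0 0 0.5"

```text
t: 11.3
position: [0.5368, 0.3122, 0.3263]
tcp_rot: [0.991, -0.019, -0.002, 0.13]
wrist_force: [0.8, 0.2, 0.7]
gripper_width: 0.0428
grip_force: 0.0
```

```bash
python3 see.py t5
```

```text
top 1360 0.7080882352941177 yaw off -0.1035669105281264 lean 15.91185443404173 y at z0 -58.36178346190226 x [-53.80886948 -51.37200807   2.13074509  54.38090923  55.9757301 ] z 8.338656054039946 146.79636442874548
scene 580 0.9431034482758621 yaw off 0.12142849313371225 lean 16.835418805367564 y at z0 -58.64432027534005 x [-48.28004179 -43.35105228  18.62367107  56.11438044  57.26879176] z 11.39488114249128 146.25077104421484
```

>>> servo_tool:
  targets: "0 0 -20 0 0 0 0.5; 0 0 -40 0 0 0 0.5; 0 0 -65 0 0 0 0.5; 0 0 -100 0 0 0 0.5; 0 0 -140 0 0 0 0.5"

```text
t: 11.9
position: [0.5379, 0.3483, 0.4617]
tcp_rot: [0.991, -0.019, -0.004, 0.131]
wrist_force: [1.2, -0.6, -0.4]
gripper_width: 0.0435
grip_force: 0.0
```

>>> servo_tool:
  targets: "0 25 -30 3 0 0 0.5; 0 65 -50 6 0 0 0.5; 0 105 -50 9 0 0 0.5; 0 145 -50 12 0 0 0.5; 0 145 -50 15 0 0 0.5"

```text
t: 12.4
position: [0.5331, 0.2177, 0.5497]
tcp_rot: [1.0, -0.021, 0.002, -0.0]
wrist_force: [-0.4, 0.3, 0.9]
gripper_width: 0.0438
grip_force: 0.0
```

```bash
python3 see.py t6; python3 -c "
import numpy as np,cv2
p=np.load('scene2.npz')['p'];cv2.imwrite('pics/s6.png',cv2.resize(p[60:320,140:460],(740,600))[:,:,::-1])"
```

```text
top 686 0.7813411078717201 yaw off 0.41855569519814256 lean 19.346205761074437 y at z0 -61.04658855861802 x [-67.84903449 -49.68122297  -2.19693708  52.70468431  70.4763237 ] z 9.609874534450066 100.89062516624031
scene 673 0.974739970282318 yaw off 0.015028183500415243 lean 16.81228670112862 y at z0 -58.722327379435235 x [-47.43184588 -45.61322103  10.72241533  55.76943611  56.90342898] z 11.92123360119603 145.92880508642816
```

View pics/s6.png

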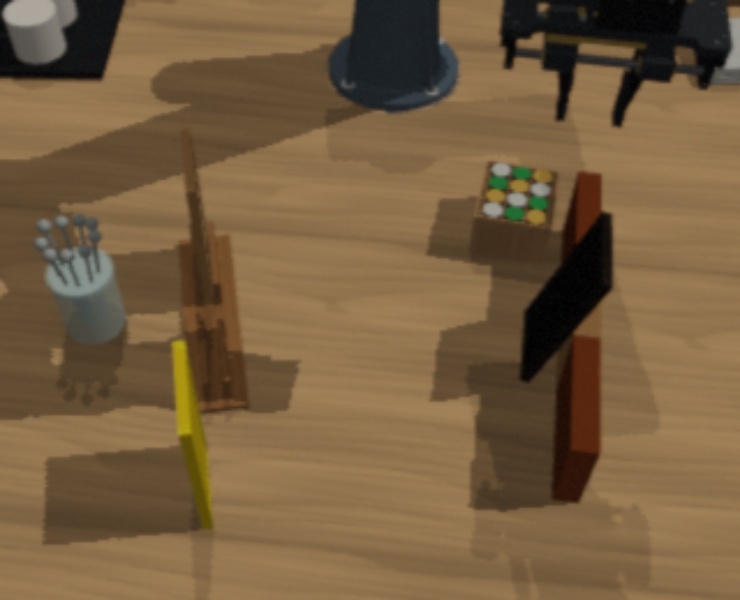

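The scene picture shows the sign at (568,298) leaning on the partition in front of the pale bay. Its lean hasn't changed since I released it: about 16–17°, parallel to the partition. The board (200,250), jar (85,290), yellow panel and carton are in place, and the gripper is clear. I'll hand it in.

```bash
python3 -c "
from bench import manip
print(manip.finish_job())"
```

```text
the job is handed in; nothing more can be done
None
```

The job is handed in: the slate sign leans against the partition in front of the pale bay, parallel to it, at about 16–17° by the last camera fit rather than exactly 15°; the board and the spoon jar look undisturbed in the last picture.

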